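# Put the date stamp away in the cash box

## Task

Open the lid of the grey cash box all the way to its stop without slamming it, and leave it open there. Then take the oblong self-inking stamp with the domed top out of the stamp rack and stand it gently, foot down, on the floor of the empty well in the cash box; do not let it drop. Leave everything else on the desk where it is.

Things in the scene. Friction and masses are not known exactly. Their poses are not given: they have to be found in the camera images.
- cashbox: fixed grey steel cash box, open-topped, outside 180 mm (its x) x 260 mm (its y) x 90 mm tall, walls and floor 4 mm; origin at the centre of its underside. Its front faces -x, the lid hinges on its far (+x) rim. Two black inserts fill it side by side along y, in either order: one has a deep empty well, the other is a coin tray without a well
- lid (a joint): angle of the cash box lid, rad: 0 shut, grows as it opens upward and over towards the box's +x, stop at 1.70 (a little past upright). May start ajar, up to 0.2. The lid is a plate 180 x 260 x 8 mm, 0.35 kg; its stiff friction hinge holds it at any angle, and moving it at the handle takes about 5 to 6 N
- lid_hinge (a point): point on the lid's hinge axis (its y), at the middle of the box's far (+x) rim, 90 mm above the desk; its frame turns with the lid: in it the lid reaches 180 mm to -x and the handle is at (-150, 0, +43) mm. With the lid shut its axes are those of the box
- lid_handle (a point): middle of the round steel bar handle on the lid's outer face, 30 mm from the lid's free edge; the bar is about 100 mm long, runs along the hinge direction (its y), is about 10 mm thick and stands 35 mm off the lid on a post at each end; z points away from the lid's outer face
- well: black moulded insert with the empty well, 168 x 122 mm, 68 mm tall, inside the cash box and square with it; origin at the centre of its underside
- well_floor (a point): centre of the well's floor, 7 mm above the desk. The well is 70 mm along its x (the box's x) and 78 mm along its y; the insert rises 65 mm above this floor, the box wall 83 mm. The stamp stands in it with its length along x, 6 mm to spare at each end and 26 mm beside each flat face for fingers
- stamp: the black oblong self-inking stamp, 58 mm long (its x), 26 mm thick (y), 72 mm tall (z), 0.08 to 0.17 kg; origin at the centre of its foot. Its large faces (+-y) are flat to the top. Its ends (+-x) are flat up to 43 mm, then round over into a half-round top of radius 29 mm: they can be gripped only low down. In the rack only its ends are free to grip, in the well only its flat faces
- rack: fixed aluminium stamp rack: base plate 120 x 96 x 5 mm with three upright walls 56 mm long (along its x), 4 mm thick, up to 75 mm above the desk, at y = -44, 0, +44 mm; origin at the centre of its underside. Its two bays, 40 mm wide and open at front, back and top, hold the oblong and the round stamp in either order. The desk in front of it (its -x) is clear for about 90 mm
- round_stamp: black hand stamp with a round foot 30 mm across, a thin neck and a ball-like grip, 72 mm tall, standing in the other bay of the rack; not to be moved; origin at the centre of its underside
- stapler: stapler, 135 x 36 x 55 mm, lying beyond the cash box; a bystander; origin at the centre of its underside
- mug: white mug, 80 mm across, 95 mm tall; a bystander; origin at the centre of its underside
- mouse: computer mouse, 105 x 60 x 34 mm; a bystander; origin at the centre of its underside
- pen_pot: round pen pot, 80 mm across and 100 mm tall (pens to 150 mm); a bystander; origin at the centre of its underside
- tape_dispenser: desk tape dispenser, 140 x 50 x 75 mm; a bystander; origin at the centre of its underside
- calculator: desk calculator, 150 x 85 x 20 mm; a bystander; origin at the centre of its underside

How it is judged:
By the outcome, as a careful person would: the job done as asked, in the order asked, and still so for the second after the job is handed in, with the robot touching nothing.
It also fails if it takes over 72 s, if anything falls off the work surface, if the arm or the gripper's body presses on something with over 40 N, if the wrist force passes 120 N, or if a joint passes its speed limit or range.

## Robot

A 6-joint arm with a two-finger parallel gripper is mounted at the origin on the work surface. World frame = base frame: x ahead of the robot, y to its left, z up, the work surface at z = 0. Lengths are in mm, angles in rad, forces in N, time in s.
With the tool pointing down it reaches from about 350 to 975 mm from the base axis. Payload 7.1 kg.
Tool frame: the origin (TCP) lies on the front face of the gripper's body, between the roots of the fingers; the fingertips stand 80 mm ahead of it and the grasp point (between the pads) lies 61 mm ahead of it (env.tips_ahead is the distance from the TCP to the fingertips, in mm); z points along the fingers, y is the direction in which the jaws open and shut (so a half turn about z gives the same grasp; the last joint's range is limited). The gripper opens to 88 mm and grips with 3 to 60 N. Pads are 20 mm wide; open, the fingers measure 115 mm over their backs; the gripper's body (75 mm by 178 mm) begins 61 mm behind the grasp point.
Start: joints at [-1.227, 0.423, 1.63, -0, 1.089, -0.019], TCP at [221.825, -584.294, 302.675] pointing down, gripper open.
Joint ranges: [-3, 3], [-0.9, 2.11], [0.09, 2.58], [-1.31, 4.45], [0.11, 2.69], [-2.54, 2.54]. Speed limits (rad/s): [2.39, 2.39, 3.01, 3.14, 3.14, 3.14].

## Interface

Orientations are given as a unit quaternion [x, y, z, w].
In Python, from station import env, set_gripper, viewer, workorder gives the robot as it stands. Calls block until the motion is done:
- env.reach(position, orientation): joint-space move of the TCP to a pose.
- env.move_l(position, rot=None, rate=150, f_stop=None): straight line of the TCP; rot=None keeps the orientation; rate is the mean speed in mm/s. With f_stop (N) it stops when the force on the tool has changed by that much, and returns True; else False.
- env.move_joints(angles): joint-space move.
- set_gripper(opening): finger opening in mm; the grip force is fixed at half the most; returns when the fingers have stopped.
- env.hold(seconds).
- env.ik(position, orientation): joint angles nearest the present ones, or None.
- env.read_state(): the state.
- viewer.camera(name): name is "scene" or "side" or "wrist"; returns the picture (400x640x3 uint8, blue, green, red); there is no depth.
- viewer.camera_params(name): a dict with "fx", "fy", "cx", "cy" (pixels), "dist" ([k1, k2, p1, p2, k3] as OpenCV has them; the pictures are not rectified), "pose" (4x4, takes a point from camera to world coordinates); the wrist camera has in their place "tool_from_camera" (4x4, takes a point from camera to tool coordinates, whose origin is the TCP and whose axes are the flange's). Camera axes: x right, y up, looking along -z (the intrinsics and any distortion apply to the point x, -y, -z); pixel columns grow to the right and rows downward; lengths in mm; the calibration is good to about 2 mm. A picture is of the moment at which its call begins: read the wrist's pose just before it. camera_params takes no time and is no camera call.
A pose or a line that the arm cannot do raises env.IKError and nothing moves.
- workorder.sign_off(): hands the job in, once; it reports no verdict.
The state is a dict: "time_s": time; "qpos": joint angles; "dq": joint speeds; "tau": joint torques, N m; "tool_pos": TCP position; "orientation": TCP orientation; "force": force on the tool from outside, world axes, zero at the start; "wrist_torque": the same for the moment, N m; "width": finger opening in mm.
Only numpy, scipy, OpenCV 4.12 (cv2) and the standard library are available. Lean on these libraries where they do the work, as an engineer would, in place of code of your own. Each camera call takes 0.05 s, during which the arm holds its last target. There are 200 camera calls.

## Working session

There is one attempt and no reset: what is moved stays moved. The work goes in short steps, each a Python script; the robot and the scene stay as the last script left them, time stands still between calls to the robot, and variables do not carry over. Pictures are saved under pics/ and viewed, about 8 in all and at most 12, crops included, and the job is handed in when it is done.

```bash
ls; mkdir -p pics; python3 - <<'E'
from station import env,viewer
import cv2,numpy as np
np.set_printoptions(precision=3,suppress=True)
for n in("scene","side","wrist"):
    cv2.imwrite(f"pics/{n}0.png",viewer.camera(n)); print(n,viewer.camera_params(n))
s=env.read_state();print(s)
E
```

```text
pics
scene {'fx': 370.54511677758995, 'fy': 370.54511677758995, 'cx': 319.88695192392817, 'cy': 204.1137641811585, 'dist': array([-0.083,  0.   ,  0.   ,  0.   ,  0.   ]), 'pose': array([[  -0.053,   -0.867,    0.495, 1158.141],
       [   0.999,   -0.042,    0.033,   53.956],
       [  -0.008,    0.496,    0.868, 1048.098],
       [   0.   ,    0.   ,    0.   ,    1.   ]])}
side {'fx': 364.8106478556397, 'fy': 364.8106478556397, 'cx': 318.4576351493948, 'cy': 198.93941551225643, 'dist': array([-0.007,  0.   ,  0.   ,  0.   ,  0.   ]), 'pose': array([[ -0.714,   0.512,  -0.477, 106.456],
       [ -0.7  ,  -0.518,   0.492, 503.956],
       [  0.005,   0.685,   0.729, 861.289],
       [  0.   ,   0.   ,   0.   ,   1.   ]])}
wrist {'fx': 341.3719073168573, 'fy': 341.3719073168573, 'cx': 315.85223688224846, 'cy': 199.96832022303025, 'dist': array([-0.011,  0.   ,  0.   ,  0.   ,  0.   ]), 'tool_from_camera': array([[  0.   ,   0.964,   0.265,  73.175],
       [  1.   ,  -0.   ,   0.   ,   0.579],
       [  0.   ,   0.265,  -0.964, -81.342],
       [  0.   ,   0.   ,   0.   ,   1.   ]])}
{'time_s': 0.15, 'qpos': array([-1.227,  0.424,  1.63 , -0.   ,  1.089, -0.019]), 'dq': array([-0.001, -0.   , -0.001, -0.001, -0.   ,  0.001]), 'tau': array([ -0.001, -54.498, -27.392,   0.064,   0.02 ,  -0.   ]), 'tool_pos': array([ 221.735, -584.018,  302.069]), 'orientation': array([ 0.984,  0.18 , -0.   , -0.001]), 'force': array([-0.358, -1.296,  0.428]), 'wrist_torque': array([ 0.023, -0.012, -0.009]), 'width': 88.01615461404998}
```

View pics/scene0.png

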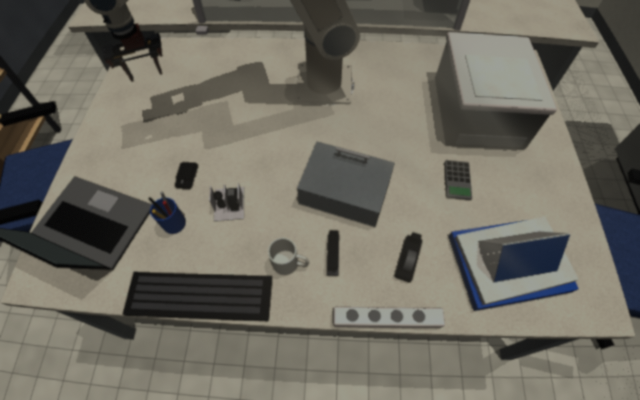

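View pics/side0.png

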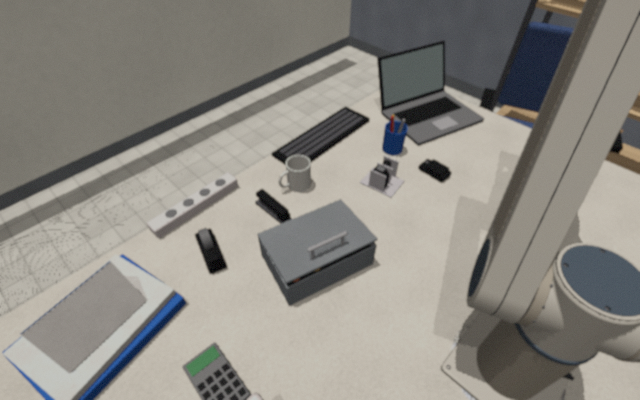

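The scene view shows the cash box at about (345,182) with its handle at (350,155), on the robot's side. The rack is at (227,203), the mug at (283,255), the stapler at (333,252) and the pen pot at (168,213). The side view shows the lid nearly shut, perhaps slightly ajar. Next I'll get rough positions and then close-ups from the wrist camera.

```bash
cat > h.py <<'E'
from station import env,set_gripper,viewer,workorder
import cv2,numpy as np
from scipy.spatial.transform import Rotation as R
from scipy.optimize import least_squares
np.set_printoptions(precision=2,suppress=True)
F=np.diag([1,-1,-1,1.])
def cam(n,s=None):
    p=viewer.camera_params(n); K=np.array([[p['fx'],0,p['cx']],[0,p['fy'],p['cy']],[0,0,1]])
    if n=='wrist':
        s=s or env.read_state(); T=np.eye(4);T[:3,:3]=R.from_quat(s['orientation']).as_matrix();T[:3,3]=s['tool_pos']
        P=T@p['tool_from_camera']
    else: P=p['pose']
    return K,np.array(p['dist']),P@F      # cv-camera -> world
def proj(c,X):
    K,d,P=c; W=np.linalg.inv(P)
    return cv2.projectPoints(np.atleast_2d(np.float64(X)),cv2.Rodrigues(W[:3,:3])[0],W[:3,3],K,d)[0][:,0]
def onz(c,uv,z):
    K,d,P=c; q=cv2.undistortPoints(np.float64(np.atleast_2d(uv))[:,None],K,d)[:,0]
    r=np.c_[q,np.ones(len(q))]@P[:3,:3].T; o=P[:3,3]
    return o+r*((np.broadcast_to(z,len(r))-o[2])/r[:,2])[:,None]
def down(yaw): # tool z down, tool x axis at yaw
    c,s=np.cos(yaw),np.sin(yaw)
    return R.from_matrix(np.array([[c,s,0],[s,-c,0],[0,0,-1]])).as_quat()
def snap(n,name):
    import pickle
    s=env.read_state(); im=viewer.camera(n); cv2.imwrite(f'pics/{name}.png',im); pickle.dump(cam(n,s),open(f'pics/{name}.pkl','wb')); return im
def load(name):
    import pickle; return pickle.load(open(f'pics/{name}.pkl','rb'))
E
python3 - <<'E'
from h import *
c=cam('scene');print(onz(c,[(319,143),(394,163),(380,222),(298,185)],[95,95,0,95]));print(onz(c,[(350,155)],130),onz(c,[(227,205),(283,255),(168,213),(333,252)],[10,50,50,30]))
s=cam('side');print(onz(s,[(327,243),(382,183)],[130,5]))
E
```

```text
[[383.76   2.22  95.  ]
 [452.83 244.25  95.  ]
 [616.1  207.72   0.  ]
 [550.24 -53.04  95.  ]]
[[454.97 102.45 130.  ]] [[ 583.58 -287.09   10.  ]
 [ 762.62  -81.78   50.  ]
 [ 643.25 -455.67   50.  ]
 [ 737.8    62.1    30.  ]]
[[ 465.05  102.56  130.  ]
 [ 565.74 -276.39    5.  ]]
```

```bash
python3 - <<'E'
from h import *
env.reach([620,-280,330],down(0.2)); a=snap('wrist','rackw')
env.reach([550,90,430],down(0)); b=snap('wrist','boxw')
cv2.imwrite('pics/rackw2.png',cv2.resize(a[50:350,120:520],None,fx=2,fy=2,interpolation=cv2.INTER_CUBIC))
s=env.read_state();print(s['time_s'],s['qpos'])
E
```

```text
3.525 [ 0.14  0.2   1.64 -0.    1.3   1.71]
```

View pics/rackw2.png

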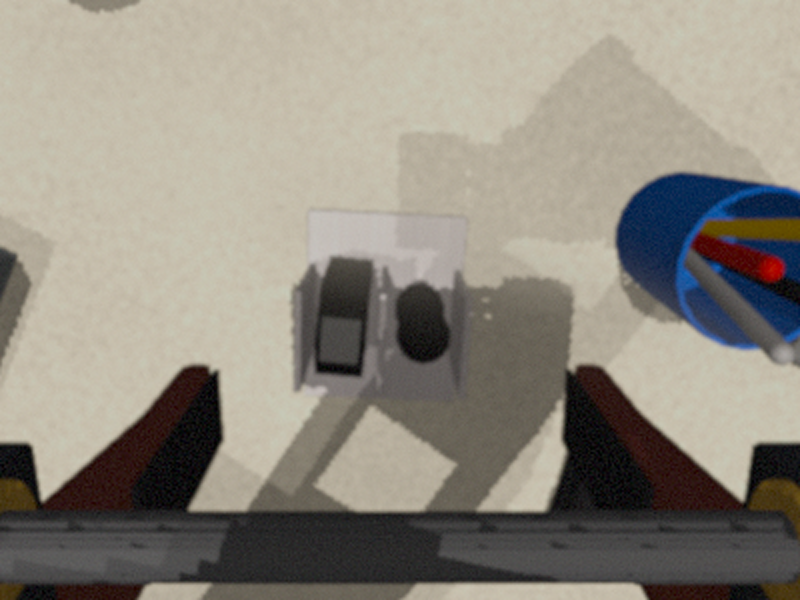

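View pics/boxw.png

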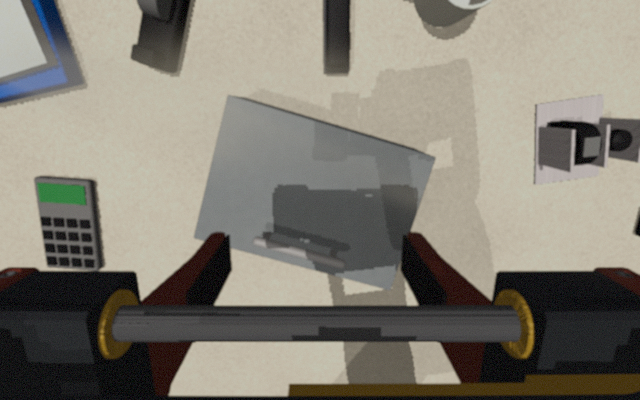

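The rack close-up shows the base plate's far corners at crop (309,210) and (468,216). The oblong stamp is in the left (+y) bay and the round one in the right bay, with the walls running nearly straight along the image's vertical.

The box view shows the lid corners at (231,95), (434,157), (388,289) and (195,237). The handle bar runs from about (254,240) to (343,268).

Next I'll fit both poses.

```bash
cat >> h.py <<'E'
def Rz(a): return R.from_euler('z',a).as_matrix()
def lidpt(b,th,p):  # lid-frame point -> world ; b=(x,y,yaw)
    h=np.array([b[0],b[1],0])+Rz(b[2])@[90,0,90]
    return h+(np.atleast_2d(p)@(Rz(b[2])@R.from_euler('y',th).as_matrix()).T)
E
python3 - <<'E'
from h import *
cb=load('boxw');cs=cam('side');cc=cam('scene')
L=[[0,130,8],[0,-130,8],[-180,-130,8],[-180,130,8]]
H=[[-150,50,43],[-150,-50,43]]
ob=np.array([(231,95),(434,157),(388,289),(195,237),(256,239),(343,268)],float)
osd=np.array([(261,240),(346,206),(376,239),(289,279)],float)  # far-left=+y back ...
osc=np.array([(380,222)],float)
def res(p,parts=False):
    X=lidpt(p[:3],p[3],L+H)
    r=[proj(cb,X)-ob,proj(cs,X[[0,1,2,3]])-osd]
    return r if parts else np.concatenate(r).ravel()
for off in [0]:
    f=least_squares(res,[500,100,-.277,.05],loss='soft_l1',f_scale=1.5)
    print(f.x,f.cost);print(res(f.x,True))
fw=least_squares(lambda p:res(p,True)[0].ravel(),[500,100,-.277,.05]);print('wrist only',fw.x,fw.cost)
print('handle',lidpt(f.x[:3],f.x[3],[-150,0,43]))
# rack
cr=load('rackw');U=lambda x,y:(120+x/2,50+y/2)
print(onz(cr,[U(309,210),U(468,216),U(295,392),U(465,402)],[5,5,5,5]))
print('tops',onz(cr,[U(295,392),U(465,402),U(380,395)],75),'stamp',onz(cr,[U(316,372),U(361,375)],48))
a=cv2.imread('pics/boxw.png')[85:300,180:450];b=cv2.imread('pics/side0.png')[190:310,245:395]
X=lidpt(f.x[:3],f.x[3],L+H)
A=cv2.resize(a,(600,478));
for q in (proj(cb,X)-[180,85])*600/270: cv2.circle(A,tuple(int(v) for v in q),3,(0,0,255),1)
B=cv2.resize(b,(600,480))
for q in (proj(cs,X)-[245,190])*4: cv2.circle(B,tuple(int(v) for v in q),3,(0,0,255),1)
cv2.imwrite('pics/fit1.png',cv2.resize(np.hstack([A,B[:478]]),(800,319)))
cv2.imwrite('pics/fit1.png',np.vstack([cv2.resize(A,(376,300)),cv2.resize(B,(375,300))[:, :375].repeat(1,1)]) if 0 else np.hstack([cv2.resize(A,(400,319)),cv2.resize(B,(400,319))]))
E
```

```text
[512.94  91.28  -0.29   0.07] 56.053567192231704
[array([[-2.03, -0.66],
       [ 3.89,  1.56],
       [ 1.52,  1.33],
       [-0.25,  0.17],
       [ 2.51,  2.27],
       [-2.15, -4.  ]]), array([[-4.21, -7.81],
       [-5.07, -8.07],
       [ 1.62,  0.36],
       [-3.31,  3.56]])]
wrist only [512.89  91.95  -0.29   0.07] 28.24781793680128
handle [[458.64 107.59 143.19]]
[[ 626.68 -229.47    5.  ]
 [ 641.93 -323.13    5.  ]
 [ 509.69 -240.09    5.  ]
 [ 524.51 -348.49    5.  ]]
tops [[ 540.99 -244.7    75.  ]
 [ 553.27 -334.42   75.  ]
 [ 548.25 -289.25   75.  ]] stamp [[ 543.39 -252.66   48.  ]
 [ 546.66 -278.08   48.  ]]
```

View pics/fit1.png

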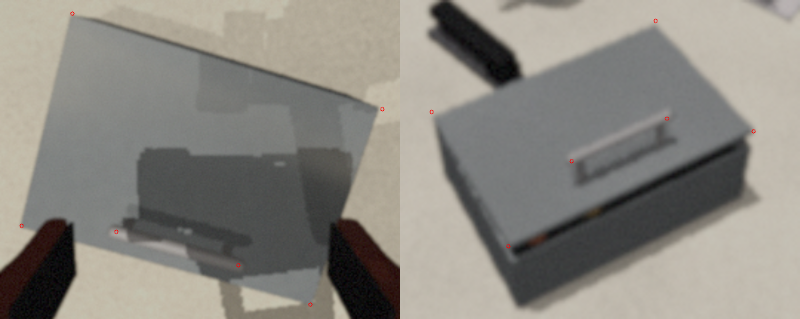

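```bash
python3 - <<'E'
from h import *
cb=load('boxw');cs=cam('side')
L=[[0,130,8],[0,-130,8],[-180,-130,8],[-180,130,8],[-150,50,43],[-150,-50,43]]
ob=np.array([(230.6,95.1),(435.2,157.1),(393.3,289.9),(194.2,238),(255.6,241),(344,264.3)])
osd=np.array([(257.8,234.8),(341.4,200.2),(377,238.9),(286.3,283.3),(309.1,249.4),(345.9,233.6),(289.6,304.7),(374.4,264.1)])
def res(p,parts=False):
    X=lidpt(p[:3],p[3],L); B=np.array([p[0],p[1],0])+np.array([[-90,130,0],[-90,-130,0]])@Rz(p[2]).T
    r=[proj(cb,X)-ob,proj(cs,np.vstack([X,B]))-osd]
    return r if parts else np.concatenate(r).ravel()
for k in ('both',0,1):
    g=res if k=='both' else (lambda p:res(p,True)[k].ravel())
    f=least_squares(g,[500,100,-.277,.05],loss='soft_l1')
    print(k,f.x,f.cost,'handle',lidpt(f.x[:3],f.x[3],[-150,0,43]))
    if k=='both':print(res(f.x,True))
E
```

```text
both [512.94  90.66  -0.28   0.08] 16.444923195959714 handle [[459.17 106.39 145.02]]
[array([[-1.8 , -0.22],
       [ 3.02,  0.5 ],
       [-2.19,  0.65],
       [ 0.84,  0.43],
       [ 3.6 ,  0.72],
       [-1.91, -0.3 ]]), array([[-0.93, -2.43],
       [-0.7 , -2.53],
       [ 0.8 , -0.64],
       [-0.1 , -1.31],
       [ 0.58,  0.46],
       [-0.64,  0.06],
       [-0.54,  0.61],
       [-1.33, -1.02]])]
0 [513.61  90.19  -0.28   0.1 ] 8.650831232853363 handle [[460.89 105.58 147.87]]
1 [508.87  92.9   -0.29   0.1 ] 5.00854096067555 handle [[456.42 108.34 148.48]]
```

The fits agree to a few mm: box at about (511.5, 91.5), yaw -0.285, lid about 0.10 ajar, handle at about (458.5, 107, 147). The rack is at (575,-286), yaw 0.161: its back edge measures 94.9 mm (96 expected) and the wall tops match the model. I'll grasp the handle now.

```bash
python3 - <<'E'
from h import *
q=down(-.285+np.pi/2)
env.reach([458.5,107,290],q)
print(env.move_l([458.5,107,212],rate=80,f_stop=12), env.read_state()['tool_pos'],env.read_state()['force'])
set_gripper(30);print(env.read_state()['force'])
set_gripper(0);env.hold(.2)
s=env.read_state();print(s['width'],s['force'],s['tool_pos'],s['time_s'])
a=snap('side','grip')[60:320,200:420];cv2.imwrite('pics/grip2.png',cv2.resize(a,None,fx=2.2,fy=2.2,interpolation=cv2.INTER_CUBIC))
E
```

```text
False [458.81 107.07 212.38] [-0.09 -0.06 -0.33]
[-0.59  0.06 -0.32]
10.540853807089725 [ 4.71 -3.52 -3.72] [459.62 106.74 212.11] 7.425
```

View pics/grip2.png

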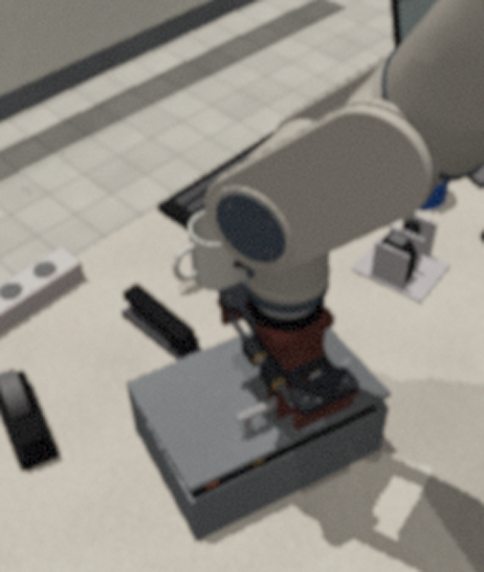

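```bash
cat >> h.py <<'E'
BX=np.array([np.cos(-.285),np.sin(-.285),0])
def arc(th):  # handle rel. hinge, world
    e=-np.cos(th)*BX+np.array([0,0,np.sin(th)]); n=np.sin(th)*BX+np.array([0,0,np.cos(th)])
    return 150*e+43*n
E
python3 - <<'E'
from h import *
s=env.read_state(); p0=s['tool_pos']; th0=.10
for th in np.arange(.2,1.25,.1):
    hit=env.move_l(p0+arc(th)-arc(th0),rate=70,f_stop=35)
    s=env.read_state();F=s['force'];t=np.array([0,0,1.])
    print(f"{th:.1f} {hit} Fx {F@BX:.1f} Fy {F@np.cross(t,BX):.1f} Fz {F[2]:.1f} w {s['width']:.1f}",s['tool_pos'])
    if hit: break
print(s['time_s'])
a=snap('side','arc1')
a=a[20:320,150:450];cv2.imwrite('pics/arc1b.png',cv2.resize(a,(600,600)))
E
```

```text
0.2 False Fx 0.7 Fy 0.3 Fz -0.8 w 10.2 [465.95 104.84 226.45]
0.3 False Fx -2.2 Fy 1.4 Fz 0.3 w 10.3 [473.33 102.69 240.17]
0.4 False Fx -5.9 Fy 1.3 Fz 2.6 w 10.2 [481.85 100.15 252.76]
0.5 False Fx -7.1 Fy 0.9 Fz 5.7 w 10.0 [491.44  97.36 264.49]
0.6 False Fx -9.8 Fy 0.9 Fz 11.4 w 10.2 [502.08  94.24 275.28]
0.7 False Fx -12.8 Fy 0.4 Fz 15.9 w 10.2 [513.73  90.86 285.04]
0.8 False Fx -10.9 Fy -2.2 Fz 18.1 w 10.0 [526.84  86.76 293.52]
0.9 False Fx -7.6 Fy -2.3 Fz 13.9 w 10.0 [541.24  82.53 300.28]
1.0 False Fx -4.2 Fy -2.5 Fz 12.2 w 10.0 [555.86  78.22 305.51]
1.1 False Fx -2.7 Fy -2.8 Fz 9.3 w 10.1 [570.76  73.79 309.13]
1.2 False Fx -1.4 Fy -1.1 Fz 6.6 w 10.0 [585.76  69.35 311.08]
11.6083
```

```bash
python3 - <<'E'
from h import *
set_gripper(15)
s=env.read_state(); p0=s['tool_pos']; th0=1.2
def rep(th,hit):
    s=env.read_state();F=s['force']
    print(f"{th:.2f} {hit} Fx {F@BX:.1f} Fz {F[2]:.1f}",s['tool_pos'],round(s['time_s'],2))
rep(0,0)
for th in (1.3,1.4,1.5,1.6,1.65):
    hit=env.move_l(p0+arc(th)-arc(th0),rate=50,f_stop=20); rep(th,hit)
    if hit: break
if not hit:
  for th in np.arange(1.67,1.90,.02):
    hit=env.move_l(p0+arc(th)-arc(th0),rate=20,f_stop=12); rep(th,hit)
    if hit or env.read_state()['force']@BX<-15: break
a=snap('side','arc2');cv2.imwrite('pics/arc2b.png',cv2.resize(a[0:320,130:450],(600,600)))
E
```

```text
0.00 0 Fx -0.7 Fz 0.2 [585.11  69.93 309.7 ] 11.98
1.30 False Fx -0.2 Fz -0.9 [600.65  65.42 310.21] 12.45
1.40 False Fx -0.2 Fz -0.2 [615.56  61.   309.28] 12.91
1.50 False Fx -0.2 Fz -0.6 [630.26  56.67 306.78] 13.37
1.60 False Fx -0.4 Fz -0.0 [644.66  52.41 302.73] 13.82
1.65 False Fx -0.2 Fz 0.6 [651.65  50.42 300.23] 14.13
1.67 False Fx -0.3 Fz 0.2 [654.19  49.67 299.26] 14.44
1.69 False Fx -0.8 Fz 0.6 [657.04  48.87 298.09] 14.75
1.71 False Fx -0.9 Fz 0.5 [659.89  48.05 296.83] 15.06
1.73 True Fx 0.0 Fz -0.3 [660.37  47.75 295.42] 15.27
```

View pics/arc2b.png

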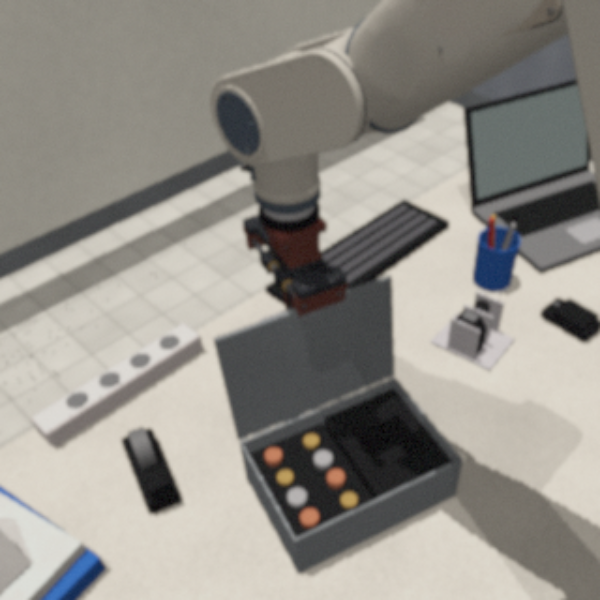

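```bash
python3 - <<'E'
from h import *
cs=cam('side'); k=.53333
o=np.array([(130+217*k,343*k),(130+390*k,281*k)])
for b in ([511.5,91.5,-.285],[508.87,92.9,-.29]):
    # both outer (z=8) and inner (z=0) edges
    for z in (0,8):
        f=least_squares(lambda p:(proj(cs,lidpt(b,p[0],[[-180,130,z],[-180,-130,z]]))-o).ravel(),[1.6]);print(z,f.x,f.fun)
b=np.array([511.5,91.5,0]);s=env.read_state()
print('x rel hinge',(s['tool_pos']-b)@BX-90, s['tool_pos'][2]-90-64,[(t,arc(t)@BX,arc(t)[2]) for t in(1.2,1.6,1.65,1.7)])
p0=np.array([459.62,106.74,212.11]);print('start x',(p0-b)@BX-90,arc(.1)@BX, 'disp',(s['tool_pos']-p0)@BX,(arc(1.7)-arc(.1))@BX,(arc(1.7)-arc(.07))@BX)
E
```

```text
0 [1.67] [-0.34 -0.66  2.67 -1.86]
8 [1.63] [-0.32 -0.68  2.7  -1.89]
0 [1.69] [-0.49 -0.8   2.71 -1.68]
8 [1.64] [-0.47 -0.82  2.75 -1.7 ]
x rel hinge 65.13927050712613 141.29095002744054 [(1.2, np.float64(-14.275982474910315), np.float64(155.3872463375809)), (1.6, np.float64(47.36159327597804), np.float64(148.68046099727033)), (1.65, np.float64(54.733329544528594), np.float64(146.12755604939827)), (1.7, np.float64(61.96826099378484), np.float64(143.20940831316273))]
start x -144.07208609760625 -144.9577878758903 disp 209.21135660473237 206.92604886967513 208.5933685962629
```

```bash
python3 - <<'E'
from h import *
p=env.read_state()['tool_pos']
print(env.move_l(p+8*BX-[0,0,2],rate=15,f_stop=22)); s=env.read_state();print((s['tool_pos']-p)@BX,s['force'])
env.hold(.3);s=env.read_state();print((s['tool_pos']-p)@BX,s['force'])
# back off: centre on bar, open, lift
env.move_l(s['tool_pos']-2.3*BX,rate=20); set_gripper(30)
env.move_l(env.read_state()['tool_pos']+[0,0,90],rate=150)
p=env.read_state()['tool_pos']
# look into the well
b=np.array([511.5,91.5,0]); w=b+Rz(-.285)@[0,-63,0]; print('well guess',w)
q=down(-.285+np.pi)   # camera towards -x side, looking to +x
env.move_l(p-120*BX,rate=200)
env.reach(w-70*BX+[0,0,330],q); a=snap('wrist','well')
print(env.read_state()['tool_pos'],env.read_state()['time_s'],env.read_state()['qpos'])
cv2.imwrite('pics/well2.png',cv2.resize(a,(800,500)))
snap('side','lid')
E
```

```text
True
0.6569381862627746 [-1.01  0.4   0.03]
0.4672645195583308 [ 0.34 -0.02 -0.8 ]
well guess [493.79  31.04   0.  ]
[427.25  50.7  330.14] 19.6917 [ 0.09  0.09  2.01  0.    1.04 -1.19]
```

View pics/well2.png

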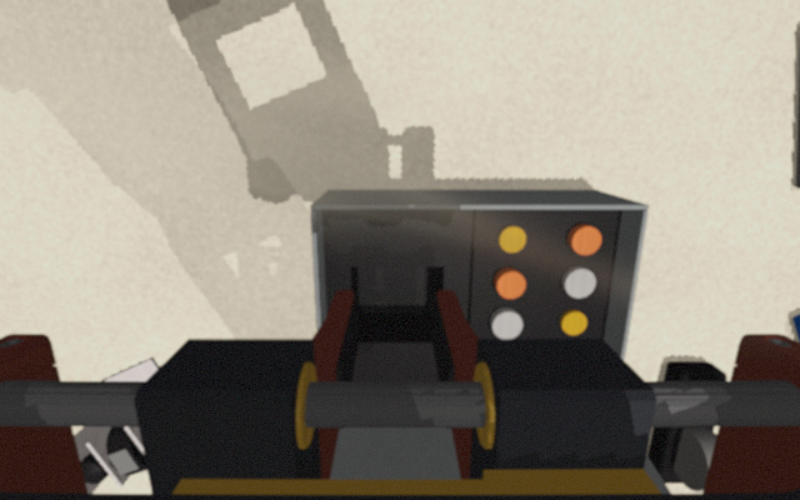

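```bash
python3 - <<'E'
from h import *
c=load('well');s=.8
def box(uv,z): 
    X=onz(c,np.array(uv)*s,z); return X,(X-[511.5,91.5,0])@Rz(-.285)
X,B=box([(313,205),(647,207)],90);print(X,B,np.linalg.norm(X[1]-X[0]),np.arctan2(-(X[1]-X[0])[0],(X[1]-X[0])[1]))
print(box([(471,210)],72)); print(box([(351,268),(443,268)],72)[1])
a=cv2.imread('pics/well.png')[140:290,240:420];a=cv2.convertScaleAbs(a,alpha=2.5)
a=cv2.resize(a,None,fx=4.4,fy=4.0,interpolation=cv2.INTER_CUBIC);cv2.imwrite('pics/well3.png',a)
E
```

```text
[[392.28  -3.57  90.  ]
 [465.57 240.43  90.  ]] [[ -87.69 -124.75   90.  ]
 [ -85.95  130.01   90.  ]] 254.76661667272776 -0.291820815910802
(array([[433.91, 112.91,  72.  ]]), array([[-80.48,  -1.27,  72.  ]]))
[[-31.61 -99.23  72.  ]
 [-31.5  -22.4   72.  ]]
```

View pics/well3.png

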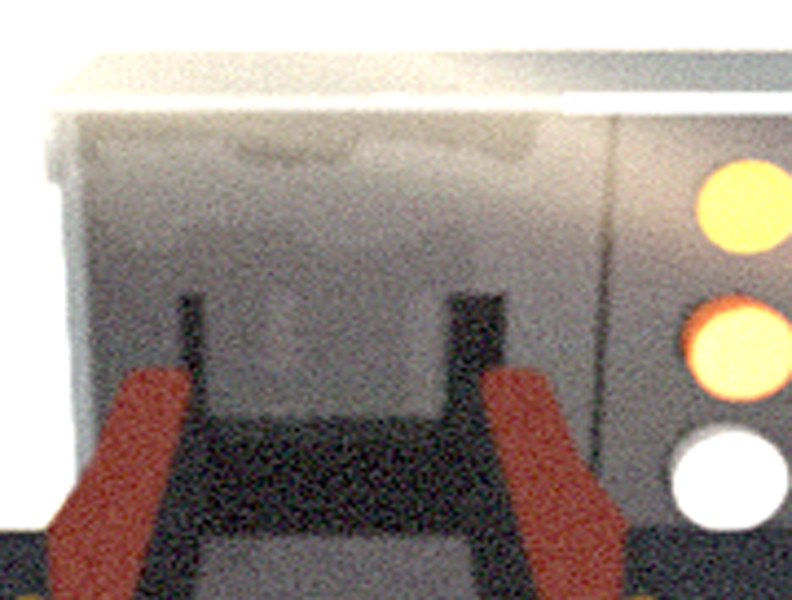

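The enhanced crop shows the well on the -y side. Its mouth runs from u≈281.6 to 354.8 px, about 77 mm against 78 expected, and lies about 63 mm off the box centre, as it should. The coin tray is on the +y side. The lid hit its hard stop twice at the same place. Next is the stamp, gripped by its ends in the rack.

```bash
python3 - <<'E'
from h import *
q=down(.161+np.pi/2); S=np.array([572.8,-262.5,0])
env.move_l([460,-240,330],rate=250); set_gripper(88)
env.reach(S+[0,0,200],q)
print(env.move_l(S+[0,0,115],rate=120,f_stop=12),env.move_l(S+[0,0,93],rate=50,f_stop=8))
s=env.read_state();print(s['tool_pos'],s['force'])
set_gripper(40);env.hold(.2);s=env.read_state();print('w',s['width'],s['force'],s['time_s'])
if 55<s['width']<61:
    env.move_l(S+[0,0,100],rate=30);env.move_l(S+[0,0,200],rate=100);s=env.read_state();print('lift w',s['width'],s['force'])
    a=snap('side','lift');cv2.imwrite('pics/lift2.png',cv2.resize(a[40:260,240:500],None,fx=2.5,fy=2.5))
print(s['time_s'])
E
```

```text
False False
[ 572.72 -262.46   92.68] [ 0.1  -0.36 -0.94]
w 58.470364795393316 [0.19 0.62 2.04] 25.3667
lift w 58.67334499170265 [-0.29 -0.58 -1.88]
26.9
```

View pics/lift2.png

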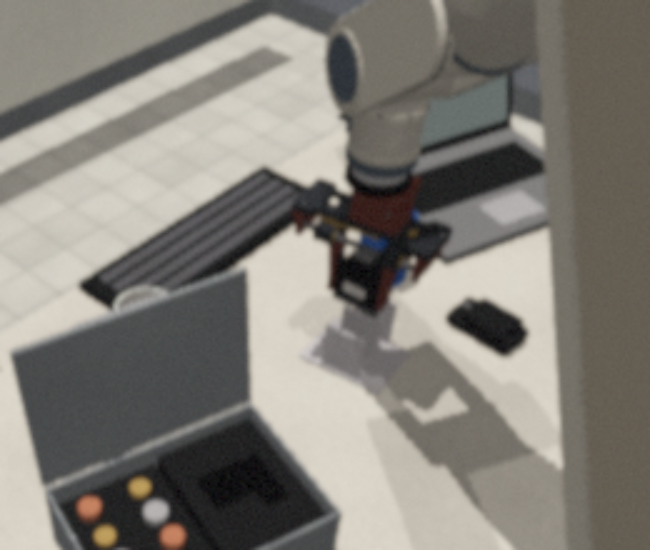

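The lift view shows the stamp upright between the fingers above the rack, and the lid standing open. Next I'll stand it on the clear desk in line with the box, and regrip it by its flat faces.

```bash
python3 - <<'E'
from h import *
D=np.array([430,-215,0.]); q=down(-.285+np.pi/2)
env.move_l([520,-255,200],rate=200)
env.reach(D+[0,0,150],q)
env.move_l(D+[0,0,94],rate=100)
h=env.move_l(D+[0,0,83],rate=10,f_stop=4);s=env.read_state();print(h,s['tool_pos'],s['force'],s['width'])
set_gripper(80);C=env.read_state()['tool_pos'];print(C)
env.move_l(C+[0,0,100],rate=150)
env.reach([C[0],C[1],185],down(-.285+np.pi)); 
set_gripper(64)
print(env.move_l([C[0],C[1],120],rate=120,f_stop=10),env.move_l([C[0],C[1],95],rate=50,f_stop=8))
set_gripper(10);env.hold(.2);s=env.read_state();print('w',s['width'],s['force'],s['tool_pos'],s['time_s'])
if 23<s['width']<29:
    env.move_l(s['tool_pos']+[0,0,12],rate=30);env.move_l(s['tool_pos']+[0,0,120],rate=120)
    s=env.read_state();print('lift w',s['width'],s['force'])
print(s['time_s'],s['qpos']);a=snap('side','lift3');cv2.imwrite('pics/lift3b.png',cv2.resize(a[40:330,230:560],(680,598)))
E
```

```text
True [ 430.03 -215.03   88.13] [-0.17 -0.35  5.32] 58.78384629631793
[ 429.59 -214.78   87.66]
False False
w 26.897567395859912 [-0.13  1.02  1.28] [ 429.63 -214.81   95.08] 34.7167
lift w 26.07133334281722 [ 0.06 -0.41 -1.63]
36.3167 [-0.49  0.35  2.01 -0.    0.79 -1.77]
```

View pics/lift3b.png

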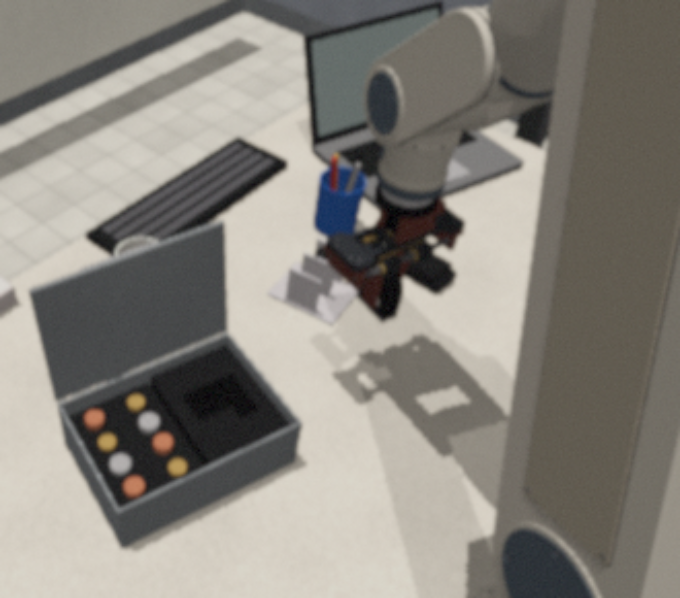

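```bash
python3 - <<'E'
from h import *
c=cam('side');k=np.array([330/680,290/598])
o=np.array([(121,510),(299,424),(227,339),(62,400),(126,545),(297,458)])*k+[230,40]
M=np.array([[-90,130,90],[-90,-130,90],[90,-130,90],[90,130,90],[-90,130,0],[-90,-130,0.]])
f=least_squares(lambda p:(proj(c,np.array([p[0],p[1],0])+M@Rz(p[2]).T)-o).ravel(),[511,91,-.285],loss='soft_l1')
print(f.x,f.fun.reshape(-1,2)); ol=np.array([(34,291),(222,227)])*k+[230,40]
g=least_squares(lambda p:(proj(c,lidpt(f.x,p[0],[[-180,130,4],[-180,-130,4]]))-ol).ravel(),[1.6]);print(g.x,g.fun)
print(np.array([f.x[0],f.x[1],0])+Rz(f.x[2])@[0,-63,0],'vs',np.array([511.5,91.5,0])+Rz(-.285)@[1.8,-62,0])
E
```

```text
[511.41  88.05  -0.28] [[-0.18 -0.15]
 [ 2.99 -2.25]
 [ 1.27 -4.98]
 [-1.7   0.41]
 [-0.66  0.84]
 [-0.05  0.5 ]]
[1.66] [-0.42  0.09  2.99 -3.23]
[494.02  27.5    0.  ] vs [495.8   31.49   0.  ]
```

```bash
python3 - <<'E'
from h import *
W=np.array([495.2,30.5,0.])
p=env.read_state()['tool_pos'];env.move_l([p[0],p[1],260],rate=150)
env.move_l(W+[0,0,260],rate=200);env.hold(.3)
h=env.move_l(W+[0,0,175],rate=80,f_stop=8)
if not h: h=env.move_l(W+[0,0,107],rate=50,f_stop=5)
s=env.read_state();print(h,s['tool_pos'],s['force'],s['width'])
if not h:
    h=env.move_l(W+[0,0,97],rate=8,f_stop=3.5)
    s=env.read_state();print(h,s['tool_pos'],s['force'],s['width'],s['time_s'])
E
```

```text
False [495.38  30.51 107.27] [ 0.32  0.22 -1.33] 26.043769714628116
True [495.29  30.46 102.07] [-0.99  0.65  4.72] 26.185430663059318 41.9667
```

Contact came at TCP z = 102.07 against 102 predicted, so the foot is on the well floor. I'll release, retreat and check.

```bash
python3 - <<'E'
from h import *
p=env.read_state()['tool_pos']
set_gripper(36);s=env.read_state();print(s['force'],s['width'],s['tool_pos'])
print(env.move_l(p+[0,0,30],rate=40,f_stop=8))
env.move_l(p+[0,0,190],rate=150); print(env.read_state()['force'])
env.move_l([400,-180,300],rate=200);env.hold(.3)
s=env.read_state();print(s['time_s'],s['force'])
a=viewer.camera('side')[110:310,225:400];b=viewer.camera('scene')[100:300,130:430]
a=cv2.convertScaleAbs(cv2.resize(a,(490,560),interpolation=cv2.INTER_CUBIC),alpha=1.8);b=cv2.resize(b,(310,207))
im=np.zeros((560,800,3),np.uint8);im[:,:490]=a;im[:207,490:]=b
L=cv2.imread('pics/lid.png')[110:310,225:400];im[220:560,490:788]=cv2.resize(L,(298,340));cv2.imwrite('pics/final.png',im)
E
```

```text
[-0.01  0.73 -0.04] 36.26195124141297 [494.57  30.48 101.5 ]
False
[-0.77  0.07 -0.01]
46.1 [-0.02 -0.46  0.11]
```

View pics/final.png

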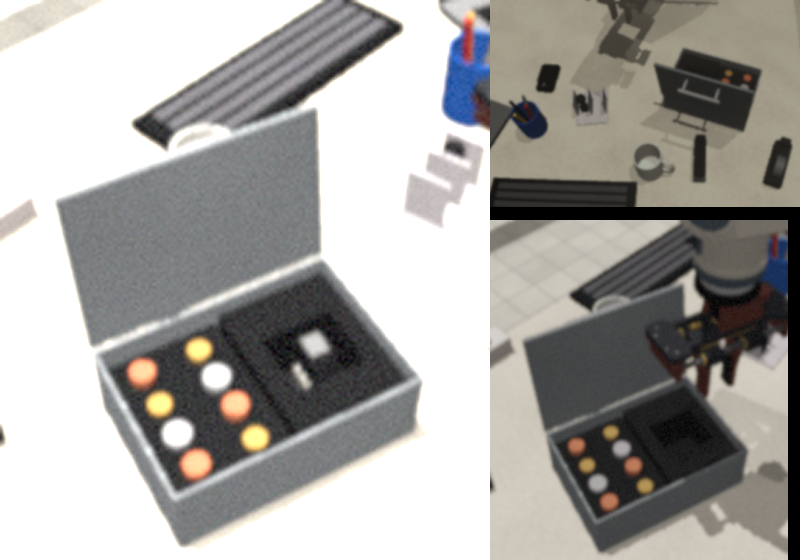

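The final view shows the stamp upright in the well, the lid standing open and the round stamp still in its bay. The other items look unmoved. Handing in.

```bash
python3 -c "
from station import workorder,env
print(workorder.sign_off(),env.read_state()['time_s'])"
```

```text
the job is handed in; nothing more can be done
the job is handed in; nothing more can be done
```

The job is done and handed in at about 46 s of the 72 s allowed. The lid is open at its stop, and the oblong stamp is standing foot down in the well.

- **Lid:** I gripped the handle and swung it open. It stopped at a hard contact, and a second push with a 22 N limit moved it only 0.66 mm. The travel matches 1.70 rad.
- **Stamp:** I took it from the rack by its ends and stood it on the clear desk. I regripped it by its flat faces and lowered it until it touched the well floor. Contact came at tool height 102.07 mm against 102 predicted, and only then did I release it.
- **Last checks:** After I backed away, the wrist force was near 0. The last picture shows the stamp upright in the well and the lid open. The round stamp is still in its bay and the other items look unmoved.
- **Disagreement:** The camera estimates of the lid angle came out at 1.63–1.69 rad, slightly under 1.70. They came from rough corner picks with 2–3 px of error, so I relied on the contact at the stop. The camera fits of the box position also differed by up to about 4 mm, which is within the clearances.

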